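# Clamp a plaster mould and pin the clamp shut

### The arm

A 7-joint arm with a two-finger parallel gripper is mounted at the origin on a cart in front of the work surface, level with it; the furniture and walls round the work are solid. World frame = base frame: x ahead of the robot, y to its left, z up, the work surface at z = 0. Lengths are in mm, angles in rad, forces in N, time in s.
With the tool pointing down it reaches from about 400 to 850 mm from the base axis. Payload 10.4 kg.
Tool frame: the origin (TCP) lies midway between the tips of the shut fingers; the grasp point (between the pads) lies 19 mm behind it (bot.grip_depth is the distance from the TCP to the grasp point, in mm); z points along the fingers, y is the line along which they close (so a half turn about z gives the same grasp; the last joint's range is limited). The gripper opens to 85 mm and grips with 20 to 120 N. Pads are 22 mm wide; open, the fingers measure 114 mm over their backs; the gripper's body (76 mm by 85 mm) begins 54 mm behind the grasp point. The pads swing forward as they close: fully open they stand 13 mm farther back than shut.
Start: joints at [-1.165, 0.332, -0.065, 1.46, 0.022, 1.35, -0.088], TCP at [259.852, 568.443, 231.338] pointing down, gripper open.
Joint ranges: [-2.6, 2.6], [-0.5, 2.12], [-1.47, 1.34], [0.16, 2.42], [-1.27, 4.41], [0.06, 2.06], [-2.6, 2.6]. Speed limits (rad/s): [2.22, 2.22, 2.79, 2.79, 3.14, 3.14, 3.14].

### API

Orientations are given as a 3x3 rotation matrix whose columns are the frame's x, y, z axes.
In Python, from workcell import telemetry, eyes, workorder, models, bot gives the robot as it stands. The module is installed in compiled form; this text tells all that it offers.
- The arm moves only by the tool step_arm, never from a script. Its arguments are lists of equal length, an entry for each row: "delta_pos": the shift along the tool's x, y, z normalised to -1 to 1, where 1 is 0.03 m, a list of three; "turn": the turn about the tool's z normalised to -1 to 1, where 1 is 5 degrees; "grip": the closure, from -1 (fully open) to 1 (shut), so that 0 is half open. A call has exactly 8 rows; each row shifts and turns the commanded pose from where the row before left it, along the tool's axes as they then stand; what a row does not reach is not made up. A row lasts 1/10 s, in which the tool goes at most 50 mm and 8.59 degrees, less where a joint would pass 70% of its speed; a pose out of reach is approached as far as the arm can. A call with a number of a shift or a turn outside -1 to 1 is refused whole. A call with a gripper value outside its range is refused whole. The fingers move at their own pace and stop on an object; "force" is the grip in N (left out, the last holds). Time passes only in rows, so rows that do not move let the fingers close, or fill a call up. It gives the time, the measured TCP pose, the force, the opening and the grip force at its end, in the units of the state.
- telemetry.get_obs(): the state, without advancing time (a new reading comes with each control period).
- eyes.read_camera(name): name is "side" or "top"; returns the picture (480x640x3 uint8, blue, green, red); there is no depth.
- eyes.camera_model(name): a dict with "vfov" (degrees; the focal length in pixels is half the picture's height over the tangent of half this angle, whatever the lens; pixels are square), "cx", "cy" (the principal point, pixels), "R" (3x3) and "t" (3): a world point X has camera coordinates R X + t. Camera axes: x right, y down, z forward; pixel columns grow to the right and rows downward; lengths in mm; the calibration is good to about 2 mm. A picture is of the moment at which its call begins. camera_model takes no time and is no camera call.
- workorder.finish_job(): hands the job in; it is judged then, once.
Trained networks look in the newest picture that a camera, given by its name, has taken for a name from the list of things; names that differ only in an ending like _2 or _b are one class to them, and where a whole thing is asked for, a point or a joint stands for the part that bears it (a point fixed in the world has none). Each returns a list of dicts, best first, with "score" (0 to 1); they miss things now and then, are a little off and sometimes report something else, mostly with a low value. They report only what shows in the picture. A call takes as long as a camera call. They do not tell look-alikes from the thing itself.
- models.boxes_of(camera, target): "extent" ([left, top, right, bottom] in pixels, round what is visible of it).
- models.spot_point(camera, target): "uv" ([column, row] in pixels: a listed point, or the origin of a listed thing).
The state is a dict: "t": time; "qpos": joint angles; "joint_vel": joint speeds; "joint_torque": joint torques, N m; "eef_pos": TCP position; "tcp_rot": TCP orientation; "contact_force": force on the tool from outside, world axes, zero at the start; "ft_torque": the same for the moment, N m; "gripper_width": finger opening in mm; "grasp_force": force on a finger pad.
Only numpy, scipy, OpenCV 4.12 (cv2) and the standard library are available. Lean on these libraries where they do the work, as an engineer would, in place of code of your own. Each camera call takes 0.05 s, during which the arm holds its last target. There are 200 camera calls.

### The job

Get the banded plaster mould clamped ready for casting: first push it along its channel on the clamp's board until it stands fully home against the end stop, then swing the clamp's bar all the way down over it so that the bar's eye sits in the fork, and last push the red-headed pin fully home through fork and eye until its head is flush against the guide tube. Leave the two soft cast cups on the ware board undisturbed.

Things in the scene. Friction and masses are not known exactly. Their poses are not given: they have to be found in the camera images.
- clamp: Mould clamp fixed to the table: plywood board 18 mm thick with a mould channel, a hinged green bar and a steel fork. Origin on the table under the centre of the mould's seat; z up; x along the closed bar from fork (near the robot) to hinge; y along channel, hinge axis and pin. In this frame (mm) the board spans x -150 to 160, y -120 to 175. Turned -0.25 to 0.35 rad from the robot's frame.
- stop (a point): Middle of the end stop's face, at x = 0, y = -68, z = 36 mm of the clamp's frame. The stop is a wooden block, x -92 to 92, top 58 mm above the table. The mould slides on the board toward it (clamp's -y) between two rails: inner faces at x = -48 and 48, tops at z = 46, y -68 to 137, open at the +y end.
- clamp_bar (a joint): Angle of the bar (rad): 0 = fully down on its rest, the eye's hole in line with the fork's; grows as its robot-side end rises; starts 0.6 to 0.85. Stiff hinge: the bar stays where left, takes 2 to 4 N at the tab to swing down. Bar 20 mm wide, 14 thick; at 196 mm from the hinge an eye 42 mm across, 20 thick, hole 19.6. A pad under its middle (52 mm across) ends 1 mm above the mould's top when down.
- bar_tab (a point): Middle of the upper face of the black rubber tab at the bar's free end, to be pressed down (40 mm long, 25 wide, 15 thick). 244 mm from the hinge axis and 7.5 mm above the bar's centre line. With the bar down it is at x = -146, y = 0, z = 152 mm of the clamp's frame.
- hinge (a point): Point on the hinge axis at the bar's middle: x = 98, y = 0, z = 145 mm of the clamp's frame. The axis is parallel to the clamp's y. The bracket's tops are at z = 168.
- clevis_pin: Loose steel pin, 16 mm in diameter, red head 35 mm across and 12 thick. Starts drawn back 46 to 51 mm, shank lying in the guide tube. Origin on its axis at the underside of the head; its y axis runs along the shank to the tapered nose, 104 mm away; the head's flat outer face is at y = -12 mm. Pushed along the clamp's +y, which needs a few N. With the bar not down it jams or misses the eye.
- pin_tip (a point): Point on the pin's axis 94 mm from the underside of the head, 10 mm short of the nose's end (the last 14 mm taper).
- guide_mouth (a point): Centre of the guide tube's outer end, against which the underside of the pin's head seats: x = -98, y = -72, z = 145 mm of the clamp's frame. Tube: 32 mm outside, 18 mm bore, from y = -72 to the fork's near cheek at y = -22.
- fork_exit (a point): Centre of the 19.6 mm hole in the outer face of the fork's far cheek: x = -98, y = 22, z = 145 mm of the clamp's frame. pin_tip comes here when the pin is home. Cheeks 10 mm thick, 24 mm apart (y -22 to -12 and 12 to 22), 36 mm wide in x, tops at z = 168.
- mould: White plaster mould with a black band, 91 (x) x 144 (y) x 107 mm, 0.6 to 1.2 kg, loose, standing in the channel (3 to 6 mm play each side) 50 to 80 mm short of the stop. Origin at the centre of its underside; z up, y along its length, as the clamp's y; against the stop its y in the clamp's frame is about 0.
- cup_a: Soft, leather-hard cast cup, 66 mm across, 76 mm high, on the ware board left of the clamp. Origin at the centre of its foot. Leave alone.
- cup_b: Soft, leather-hard cast cup, 64 mm across, 63 mm high, on the same ware board. Origin at the centre of its foot. Leave alone.
There are look-alikes about, which are no part of the job. Several things have the shape of the clevis_pin; the one meant has the colours described above. What is shaped like the mould but yellow is not meant.

How it is judged:
By the outcome, as a careful person would: the job done as asked, in the order asked, and still so for the second after the job is handed in, with the robot touching nothing.
It also fails if it takes over 64 s, if anything falls off the work surface, if the arm or the gripper's body presses on something with over 40 N, if the wrist force passes 120 N, or if a joint passes its speed limit or range.

## Working session

There is one attempt and no reset: what is moved stays moved. The work goes in short steps, Python scripts to look and compute and a tool call to move; the robot and the scene stay as the last step left them, time stands still between calls to the robot, and variables do not carry over. Pictures are saved under pics/ and viewed, at most 10 in all, crops included, and the job is handed in when it is done.

Besides the shell and the picture viewer there is one more tool, called after "Call:" by a JSON object that holds its "method" and its "body", one argument or row to a line. step_arm: Moves the arm, as the interface text tells. Scaled input: -1 to 1 covers 0.03 m each way for a shift and 5 degrees each way for a turn. Its arguments: {"type":"object","properties":{"delta_pos":{"type":"array"},"turn":{"type":"array"},"grip":{"type":"array"},"force":{"type":"number"}},"required":["delta_pos","turn","grip"]}

```bash
mkdir -p pics; cat > h.py <<'E'
import numpy as np, cv2
from workcell import telemetry, eyes, workorder, models, bot
def cam(n):
    m=eyes.camera_model(n); f=240/np.tan(np.radians(m["vfov"])/2)
    return f,m["cx"],m["cy"],np.array(m["R"]),np.array(m["t"])
def proj(n,X):
    f,cx,cy,R,t=cam(n); c=R@np.array(X,float)+t; return np.array([cx+f*c[0]/c[2],cy+f*c[1]/c[2]])
def ray(n,uv):
    f,cx,cy,R,t=cam(n); d=R.T@np.array([(uv[0]-cx)/f,(uv[1]-cy)/f,1]); return -R.T@t,d
def atz(n,uv,z):
    o,d=ray(n,uv); return o+d*(z-o[2])/d[2]
E
python3 - <<'E'
from h import *
for n in("side","top"):
    cv2.imwrite(f"pics/{n}0.png",eyes.read_camera(n)); f,cx,cy,R,t=cam(n); print(n,f,cx,cy,(-R.T@t).round(),R.round(2).tolist())
    for k in("stop","bar_tab","hinge","clevis_pin","pin_tip","guide_mouth","fork_exit","mould","cup_a"):
        print(k,[(round(d["score"],2),np.round(d["uv"]).tolist()) for d in models.spot_point(n,k)[:4]])
print({k:np.round(v,3).tolist() for k,v in telemetry.get_obs().items()})
E
```

```text
side 464.2382282389189 318.6266875804289 237.1667628397912 [  450. -1081.   742.] [[0.99, -0.14, -0.02], [-0.08, -0.49, -0.87], [0.11, 0.86, -0.5]]
stop [(0.56, [328.0, 295.0])]
bar_tab [(0.86, [297.0, 178.0])]
hinge [(0.62, [369.0, 246.0]), (0.3, [297.0, 180.0])]
clevis_pin [(0.78, [325.0, 419.0]), (0.53, [284.0, 269.0]), (0.53, [298.0, 179.0])]
pin_tip [(0.77, [310.0, 470.0])]
guide_mouth [(0.97, [285.0, 258.0])]
fork_exit [(0.79, [292.0, 239.0])]
mould [(0.81, [351.0, 232.0]), (0.59, [330.0, 270.0])]
cup_a [(0.72, [269.0, 210.0]), (0.58, [274.0, 226.0])]
top 483.6454750064631 315.68263648535316 244.78403988319062 [ 304.  -13. 1485.] [[0.03, -1.0, -0.0], [-0.98, -0.03, -0.22], [0.22, 0.01, -0.98]]
stop [(0.82, [360.0, 257.0])]
bar_tab [(0.97, [338.0, 262.0])]
hinge [(0.89, [348.0, 214.0])]
clevis_pin [(0.73, [476.0, 282.0]), (0.65, [380.0, 289.0])]
pin_tip [(0.49, [508.0, 295.0])]
guide_mouth [(0.84, [360.0, 283.0])]
fork_exit [(0.73, [327.0, 276.0]), (0.67, [338.0, 258.0]), (0.54, [170.0, 296.0])]
mould [(0.92, [239.0, 209.0]), (0.86, [321.0, 254.0])]
cup_a [(0.78, [173.0, 296.0]), (0.74, [226.0, 294.0])]
{'t': 1.0, 'qpos': [-1.165, 0.332, -0.065, 1.46, 0.022, 1.35, -0.088], 'joint_vel': [0.001, 0.001, -0.0, -0.001, -0.001, 0.001, -0.002], 'joint_torque': [-0.0, -62.525, 0.048, -39.183, 0.016, 0.002, 0.0], 'eef_pos': [259.866, 568.419, 231.334], 'tcp_rot': [[-0.909, 0.416, 0.0], [0.416, 0.909, 0.0], [-0.0, 0.0, -1.0]], 'contact_force': [0.403, 0.157, 0.174], 'ft_torque': [0.009, 0.001, -0.028], 'grasp_force': 0.0, 'gripper_width': 85.818}
```

View pics/side0.png

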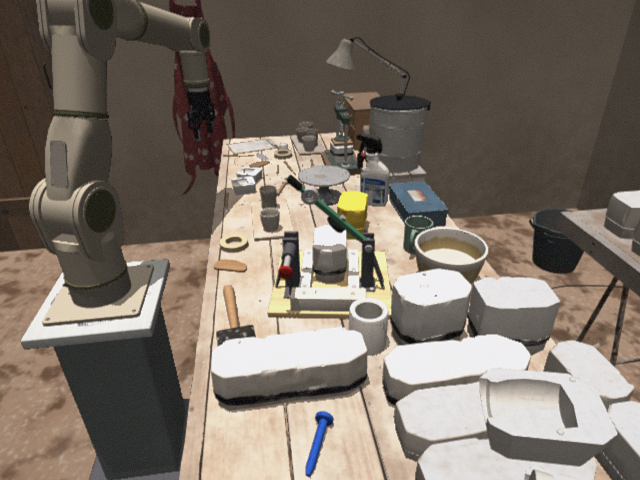

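View pics/top0.png

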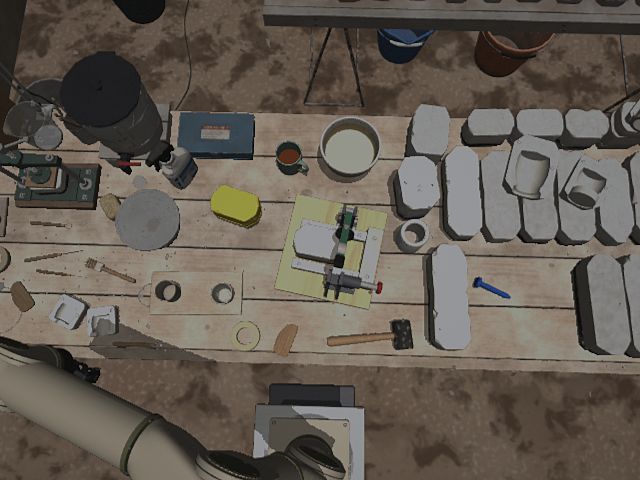

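Side view: the clamp is at (330,285), with the tab near (297,182) and the red pin head at (285,271). Top view: the board spans about (276–387, 195–307), the mould is at (317,240), the red head at (379,288), and the cups at (167,290) and (222,293). Next I fit the clamp pose.

```bash
cat > fit.py <<'E'
from h import *
from scipy.optimize import least_squares
K={"stop":(0,-68,36),"hinge":(98,0,145),"guide_mouth":(-98,-72,145),"fork_exit":(-98,22,145)}
def clamp(p,X):
    c,s=np.cos(p[2]),np.sin(p[2]); X=np.array(X,float); return np.array([p[0]+c*X[0]-s*X[1],p[1]+s*X[0]+c*X[1],X[2]])
def tab(a): # bar rises at robot end
    L,h=244,7.5; return (98-L*np.cos(a)+h*np.sin(a),0,145+L*np.sin(a)+h*np.cos(a))
E
python3 - <<'E'
from fit import *
obs=[]
for n in("side","top"):
    eyes.read_camera(n)
    for k in list(K)+["bar_tab","mould","clevis_pin"]:
        for d in models.spot_point(n,k)[:3]:
            obs.append((n,k,np.array(d["uv"]),d["score"]))
import pickle; pickle.dump(obs,open("obs.pkl","wb"))
best=lambda n,k:[o[2] for o in obs if o[0]==n and o[1]==k]
def pt(p,k):
    if k in K: return clamp(p,K[k])
    if k=="bar_tab": return clamp(p,tab(p[3]))
    if k=="mould": return clamp(p,(0,p[4],0))
    if k=="clevis_pin": return clamp(p,(-98,-72-p[5],145))
def res(p):
    r=[]
    for n in("side","top"):
        for k in list(K)+["bar_tab","mould","clevis_pin"]:
            c=best(n,k)
            if not c: continue
            q=proj(n,pt(p,k)); e=min((q-u for u in c),key=np.linalg.norm); r+=list(e)
    return np.array(r)
s=least_squares(res,[550,-50,0.1,.7,60,48],loss="soft_l1",x_scale=[100,100,.1,.1,10,10]); p=s.x
print(p.round(3)); 
for n in("side","top"):
    im=eyes.read_camera(n)
    for k in list(K)+["bar_tab","mould","clevis_pin"]:
        q=proj(n,pt(p,k)); c=best(n,k); print(n,k,q.round(1),[u.round(1).tolist() for u in c])
    def poly(P,col):
        cv2.polylines(big,[np.array([((proj(n,clamp(p,x))-o)*S) for x in P]).round().astype(int)],True,col,1)
    o=np.array([250,170]); S=4; big=cv2.resize(im[170:320,250:400],None,fx=S,fy=S,interpolation=cv2.INTER_CUBIC)
    poly([(-150,-120,18),(160,-120,18),(160,175,18),(-150,175,18)],(0,0,255))
    poly([(-92,-68,58),(92,-68,58)],(255,0,0)); poly([(-98,-72,145),(-98,22,145)],(255,0,255))
    poly([(98,0,145),tab(p[3])],(0,255,255))
    y=p[4]; poly([(-45,y-72,107),(45,y-72,107),(45,y+72,107),(-45,y+72,107)],(255,128,0))
    cv2.imwrite(f"pics/{n}1.png",big)
np.save("p.npy",p)
a=cv2.imread("pics/side1.png");b=cv2.imread("pics/top1.png");print(a.shape)
E
```

```text
[ 6.06132e+02 -7.88840e+01 -2.45000e-01  7.34000e-01  7.56700e+01
  5.97530e+01]
side stop [327.8 293.5] [[326.6, 292.6]]
side hinge [368.8 244.2] [[370.3, 247.1], [328.3, 293.1]]
side guide_mouth [287.  256.1] [[287.0, 257.7]]
side fork_exit [293.  236.9] [[292.4, 236.4]]
side bar_tab [296.6 179.9] [[297.0, 178.5]]
side mould [332.5 273.3] [[353.1, 230.9], [331.1, 270.6]]
side clevis_pin [282.7 269.8] [[324.1, 420.3], [284.2, 272.6]]
top stop [362.9 257.3] [[361.2, 257.8]]
top hinge [352.1 211.6] []
top guide_mouth [359.1 283.5] [[359.7, 281.5]]
top fork_exit [326.6 274.4] [[327.6, 272.6], [349.0, 213.4]]
top bar_tab [338.6 258.5] [[338.2, 260.7]]
top mould [317.5 247.3] [[318.4, 246.8], [240.9, 211.2]]
top clevis_pin [379.9 289.3] [[477.5, 284.8], [378.9, 290.9]]
(600, 600, 3)
```

```bash
python3 -c "
import cv2,numpy as np
a=cv2.imread('pics/side1.png');b=cv2.imread('pics/top1.png')
cv2.imwrite('pics/both1.png',cv2.resize(np.hstack([a[:,60:560],b[:,60:560]]),(800,480)))"
```

```text
(no output)
```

View pics/top1.png

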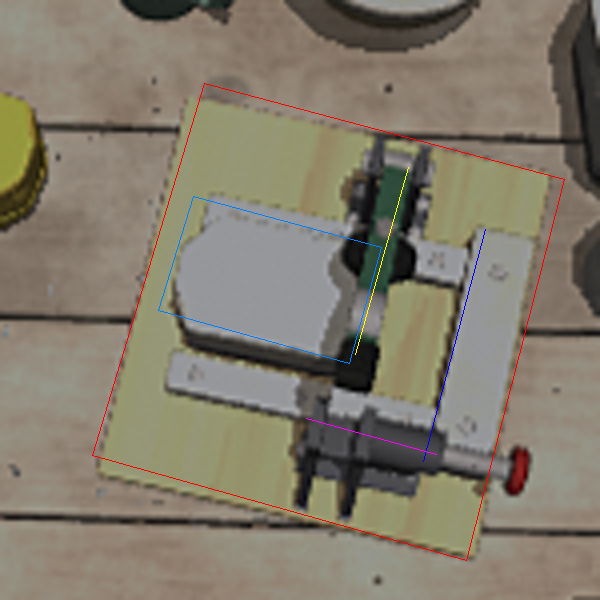

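View pics/side1.png

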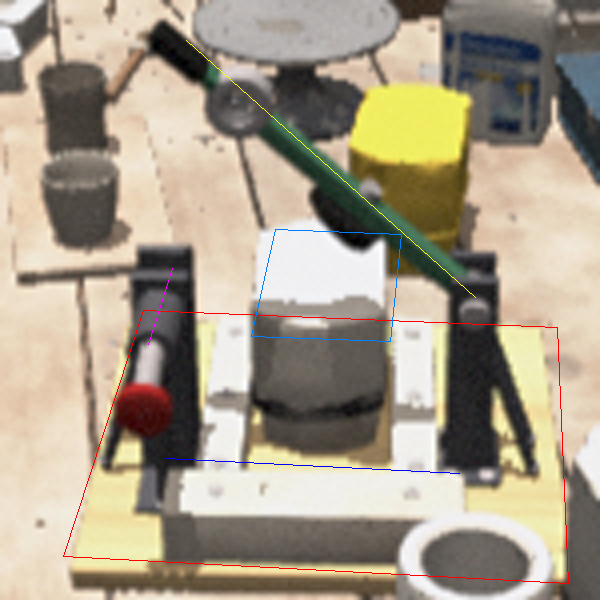

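The fit is a few mm off: in the 4x top crop the true board corners are about (198,97), (551,176), (472,557) and (97,470). I'll refit with these corners and the stop edges.

```bash
python3 - <<'E'
from fit import *
import pickle
o=np.array([250,170])
C=[("top",(160,175,18),(198,97)),("top",(160,-120,18),(551,176)),("top",(-150,175,18),(97,470)),("top",(-150,-120,18),(472,557)),("top",(92,-68,58),(478,231)),
("side",(-150,-120,18),(72,571)),("side",(-92,-68,58),(181,463)),("side",(92,-68,58),(463,474))]
C=[(n,X,np.array(u)/4+o-.375*0) for n,X,u in C]
# offsets per camera allowed (calibration)
def res(p):
    r=[]
    for n,X,u in C: r+=list(proj(n,clamp(p,X))-u)
    return r
s=least_squares(res,[606,-79,-.245],x_scale=[100,100,.1],loss="soft_l1")
print(s.x.round(3)); print(np.round(s.fun.reshape(-1,2),1).tolist())
for n in("top","side"):
    CC=[c for c in C if c[0]==n]
    q=least_squares(lambda p:np.concatenate([proj(n,clamp(p,X))-u for _,X,u in CC]),s.x,x_scale=[100,100,.1]); print(n,q.x.round(3))
p=s.x
obs=pickle.load(open("obs.pkl","rb"))
for n,k,u,sc in obs:
    if k in K: print(n,k,(proj(n,clamp(p,K[k]))-u).round(1))
# red head centre
for n in("side","top"):
    im=eyes.read_camera(n).astype(int); m=(im[...,2]>110)&(im[...,1]<70)&(im[...,0]<70)
    m[:, :260]=0;m[:,400:]=0;m[:240]=0;m[320:]=0
    ys,xs=np.nonzero(m); print(n,"red",xs.mean(),ys.mean(),len(xs),[ (d,proj(n,clamp(p,(-98,-72-d-6,145))).round(1).tolist()) for d in(46,51)])
    for a in(.6,.7,.8): print(n,a,((proj(n,clamp(p,tab(a)))-o)*4).round())
    for y in(50,65,80): print(n,y,[((proj(n,clamp(p,(x,y-72,z)))-o)*4).round().tolist() for x,z in((-45,107),(45,107),(-45,18),(45,18))])
E
```

```text
[ 6.04688e+02 -7.90220e+01 -1.97000e-01]
[[-1.4, -1.3], [1.4, -1.1], [0.2, -0.1], [1.4, 0.0], [0.5, -1.3], [-1.1, -1.8], [-3.4, 0.0], [-0.3, -1.2]]
top [ 6.02387e+02 -7.75680e+01 -2.04000e-01]
side [ 6.08159e+02 -8.35830e+01 -1.99000e-01]
side stop [2. 1.]
side hinge [-2.1 -3.8]
side hinge [ 39.9 -49.8]
side guide_mouth [ 0.6 -0.4]
side fork_exit [-0.6  1.4]
top stop [ 2. -1.]
top guide_mouth [1.3 1.7]
top fork_exit [0.5 3.1]
top fork_exit [-20.9  62.3]
side red 285.03125 267.65625 32 [(46, [284.9, 269.3]), (51, [284.6, 270.5])]
side 0.6 [150.  81.]
side 0.7 [174.  52.]
side 0.8 [202.  25.]
side 50 [[246.0, 359.0], [388.0, 361.0], [249.0, 473.0], [386.0, 476.0]]
side 65 [[247.0, 346.0], [388.0, 349.0], [251.0, 460.0], [386.0, 462.0]]
side 80 [[249.0, 334.0], [388.0, 336.0], [252.0, 447.0], [386.0, 449.0]]
top red 379.61538461538464 286.84615384615387 13 [(46, [379.3, 287.4]), (51, [381.1, 287.8])]
top 0.6 [352. 397.]
top 0.7 [358. 368.]
top 0.8 [366. 336.]
top 50 [[387.0, 374.0], [413.0, 256.0], [380.0, 394.0], [404.0, 283.0]]
top 65 [[367.0, 369.0], [393.0, 251.0], [361.0, 390.0], [386.0, 279.0]]
top 80 [[346.0, 365.0], [373.0, 247.0], [342.0, 386.0], [367.0, 275.0]]
```

Call:
{"method": "step_arm", "body": {
  "delta_pos": [
    [0, 0, 0],
    [0, 0, 0],
    [0, 0, 0],
    [-0.92, -0.75, 0],
    [-0.92, -0.75, 0],
    [-0.92, -0.75, 0],
    [-0.92, -0.75, 0],
    [-0.92, -0.75, 0]
  ],
  "turn": [-0.86, -0.86, -0.86, 0, 0, 0, 0, 0],
  "grip": [1, 1, 1, 1, 1, 1, 1, 1],
  "force": 60
}}

```text
t: 2.8
eef_pos: [373.0, 429.2, 231.5]
tcp_rot: [[-0.979, 0.202, 0.0], [0.202, 0.979, 0.0], [-0.0, 0.0, -1.0]]
contact_force: [-0.2, 0.8, 0.1]
gripper_width: -0.0
grasp_force: 0.0
```

```bash
cat >> fit.py <<'E'
P=np.array([604.5,-79.,-.205])
def where(P=P):
    o=telemetry.get_obs(); e=np.array(o["eef_pos"]); c,s=np.cos(P[2]),np.sin(P[2]); d=e-[P[0],P[1],0]
    F=np.array(o["contact_force"]); T=np.array(o["tcp_rot"])
    print("t",o["t"],"clamp xyz",np.round([c*d[0]+s*d[1],-s*d[0]+c*d[1],e[2]],1),"F clamp",np.round([c*F[0]+s*F[1],-s*F[0]+c*F[1],F[2]],1),"w",round(o["gripper_width"],1),"toolx ang",round(np.arctan2(T[1,0],T[0,0])-np.pi-P[2],3), "q",np.round(o["qpos"],2).tolist())
E
python3 - <<'E'
from fit import *
where()
for r in models.boxes_of("top","mould"): print(r["score"],np.round(r["extent"]))
print(atz("top",(235,205),60),atz("top",(235,222),20),atz("top",(258,218),20),proj("top",clamp(P,(0,180,75))),proj("top",clamp(P,(0,145,107))))
E
```

```text
t 2.8 clamp xyz [-330.1  450.4  231.5] F clamp [-0.4  0.7  0.1] w -0.0 toolx ang 0.001 q [-0.93, 0.21, -0.01, 1.62, 0.0, 1.32, 0.43]
0.69 [210. 181. 261. 227.]
0.63 [363. 283. 382. 297.]
0.59 [294. 224. 338. 264.]
[737.33498004 251.60250106  60.        ] [693.96363445 255.39717687  20.        ] [709.02310778 183.99762251  20.        ] [283.45910005 235.67328851] [294.29573965 235.80447836]
```

Call:
{"method": "step_arm", "body": {
  "delta_pos": [
    [-0.92, -0.72, 0],
    [-0.92, -0.72, 0],
    [-0.92, -0.72, 0],
    [-0.92, -0.72, 0],
    [-0.92, -0.72, 0],
    [-0.92, -0.72, 0],
    [-0.92, -0.72, 0],
    [-0.92, -0.72, 0]
  ],
  "turn": [0, 0, 0, 0, 0, 0, 0, 0],
  "grip": [1, 1, 1, 1, 1, 1, 1, 1]
}}

```text
t: 3.65
eef_pos: [554.3, 215.5, 231.5]
tcp_rot: [[-0.979, 0.202, 0.0], [0.202, 0.979, 0.0], [-0.0, 0.0, -1.0]]
contact_force: [-0.3, 0.2, -0.1]
gripper_width: -0.0
grasp_force: 0.0
```

Call:
{"method": "step_arm", "body": {
  "delta_pos": [
    [-0.92, -0.72, 0],
    [-0.92, -0.72, 0],
    [-0.92, -0.72, 0],
    [-0.92, -0.72, 0],
    [0, 0, 0.8],
    [0, 0, 0.8],
    [0, 0, 0.8],
    [0, 0, 0.6]
  ],
  "turn": [0, 0, 0, 0, 0, 0, 0, 0],
  "grip": [1, 1, 1, 1, 1, 1, 1, 1]
}}

```text
t: 4.45
eef_pos: [643.7, 109.7, 139.6]
tcp_rot: [[-0.979, 0.202, -0.001], [0.202, 0.979, -0.0], [0.001, -0.0, -1.0]]
contact_force: [-0.0, 0.6, 0.5]
gripper_width: -0.1
grasp_force: 0.0
```

```bash
python3 - <<'E'
from fit import *
where()
cv2.imwrite("pics/s2.png",eyes.read_camera("side")[100:330,200:440].repeat(2,0).repeat(2,1))
E
```

```text
t 4.45 clamp xyz [ -0.  192.7 139.6] F clamp [-0.2  0.6  0.5] w -0.1 toolx ang 0.001 q [-0.42, 0.46, 0.24, 1.5, -0.11, 1.19, 1.21]
```

View pics/s2.png

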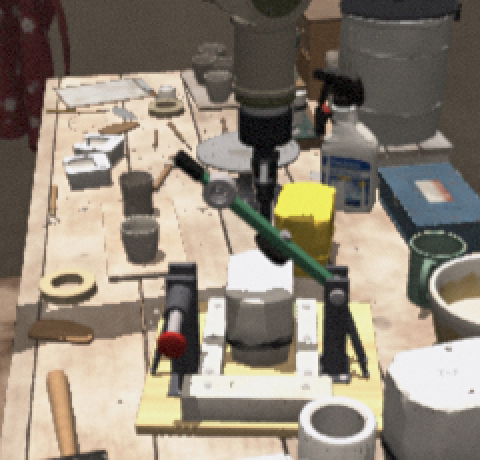

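The gripper is centred behind the mould (gripper at px 265, mould at 262) and clear of the bar. Next I descend and push.

Call:
{"method": "step_arm", "body": {
  "delta_pos": [
    [0, 0, 0.7],
    [0, 0, 0.7],
    [0, 0, 0.6],
    [0, -0.3, 0],
    [0, -0.3, 0],
    [0, -0.3, 0],
    [0, -0.2, 0],
    [0, -0.2, 0]
  ],
  "turn": [0, 0, 0, 0, 0, 0, 0, 0],
  "grip": [1, 1, 1, 1, 1, 1, 1, 1]
}}

```text
t: 5.3
eef_pos: [637.4, 72.7, 83.1]
tcp_rot: [[-0.979, 0.201, 0.003], [0.202, 0.979, 0.003], [-0.003, 0.004, -1.0]]
contact_force: [2.0, 7.4, 4.1]
gripper_width: -0.2
grasp_force: 3.4
```

Call:
{"method": "step_arm", "body": {
  "delta_pos": [
    [0, -0.2, 0],
    [0, -0.2, 0],
    [0, -0.2, 0],
    [0, -0.2, 0],
    [0, -0.2, 0],
    [0, -0.2, 0],
    [0, -0.2, 0],
    [0, -0.2, 0]
  ],
  "turn": [0, 0, 0, 0, 0, 0, 0, 0],
  "grip": [1, 1, 1, 1, 1, 1, 1, 1]
}}

```text
t: 6.1
eef_pos: [627.8, 26.4, 83.0]
tcp_rot: [[-0.98, 0.2, 0.003], [0.2, 0.98, 0.003], [-0.003, 0.004, -1.0]]
contact_force: [0.9, 7.9, 3.9]
gripper_width: 0.1
grasp_force: 3.3
```

```bash
python3 - <<'E'
from fit import *
where()
E
```

```text
t 6.1 clamp xyz [  1.4 107.9  83. ] F clamp [-0.7  7.9  3.9] w 0.1 toolx ang 0.003 q [-0.31, 0.46, 0.25, 1.63, -0.13, 1.06, 1.35]
```

Call:
{"method": "step_arm", "body": {
  "delta_pos": [
    [0, -0.1, 0],
    [0, -0.1, 0],
    [0, -0.1, 0],
    [0, -0.1, 0],
    [0, -0.07, 0],
    [0, -0.07, 0],
    [0, -0.07, 0],
    [0, 0, 0]
  ],
  "turn": [0, 0, 0, 0, 0, 0, 0, 0],
  "grip": [1, 1, 1, 1, 1, 1, 1, 1]
}}

```text
t: 6.9
eef_pos: [624.7, 10.1, 83.5]
tcp_rot: [[-0.98, 0.199, 0.005], [0.199, 0.98, 0.005], [-0.004, 0.005, -1.0]]
contact_force: [3.0, 11.3, 5.8]
gripper_width: 0.1
grasp_force: 5.1
```

```bash
python3 - <<'E'
from fit import *
where()
E
```

```text
t 6.9 clamp xyz [ 1.6 91.3 83.5] F clamp [ 0.7 11.7  5.8] w 0.1 toolx ang 0.004 q [-0.29, 0.45, 0.26, 1.64, -0.13, 1.06, 1.38]
```

Call:
{"method": "step_arm", "body": {
  "delta_pos": [
    [0, -0.06, 0],
    [0, -0.06, 0],
    [0, -0.06, 0],
    [0, -0.06, 0],
    [0, 0, 0],
    [0, 0, 0],
    [0, 0, 0],
    [0, 0, 0]
  ],
  "turn": [0, 0, 0, 0, 0, 0, 0, 0],
  "grip": [1, 1, 1, 1, 1, 1, 1, 1]
}}

```text
t: 7.7
eef_pos: [625.3, 8.6, 84.9]
tcp_rot: [[-0.981, 0.195, 0.009], [0.195, 0.981, 0.01], [-0.007, 0.011, -1.0]]
contact_force: [7.3, 24.6, 9.9]
gripper_width: 0.1
grasp_force: 10.6
```

```bash
python3 - <<'E'
from fit import *
where()
E
```

```text
t 7.7 clamp xyz [ 2.5 90.  84.9] F clamp [ 2.2 25.5  9.9] w 0.1 toolx ang 0.009 q [-0.28, 0.45, 0.26, 1.65, -0.14, 1.06, 1.39]
```

Call:
{"method": "step_arm", "body": {
  "delta_pos": [
    [0, 0.4, 0],
    [0, 0.8, 0],
    [0, 0.8, 0],
    [0, 0.5, 0],
    [0, 0, -0.8],
    [0, 0, -0.9],
    [0, 0, -0.9],
    [0, 0, -0.9]
  ],
  "turn": [0, 0, 0, 0, 0, 0, 0, 0],
  "grip": [1, 1, 1, 1, 1, 1, 1, 1]
}}

```text
t: 8.5
eef_pos: [636.5, 72.0, 187.6]
tcp_rot: [[-0.979, 0.203, 0.0], [0.203, 0.979, -0.0], [-0.0, -0.0, -1.0]]
contact_force: [0.3, 0.0, 0.6]
gripper_width: -0.1
grasp_force: 0.0
```

```bash
python3 - <<'E'
from fit import *
where()
a=eyes.read_camera("side")[150:310,240:400];b=eyes.read_camera("top")[170:320,250:400]
cv2.imwrite("pics/both2.png",np.hstack([cv2.resize(a,(400,400),interpolation=2),cv2.resize(b,(400,400),interpolation=2)]))
E
```

```text
t 8.5 clamp xyz [  0.6 154.3 187.6] F clamp [0.3 0.1 0.6] w -0.1 toolx ang 0.001 q [-0.38, 0.39, 0.26, 1.49, -0.1, 1.27, 1.25]
```

View pics/both2.png

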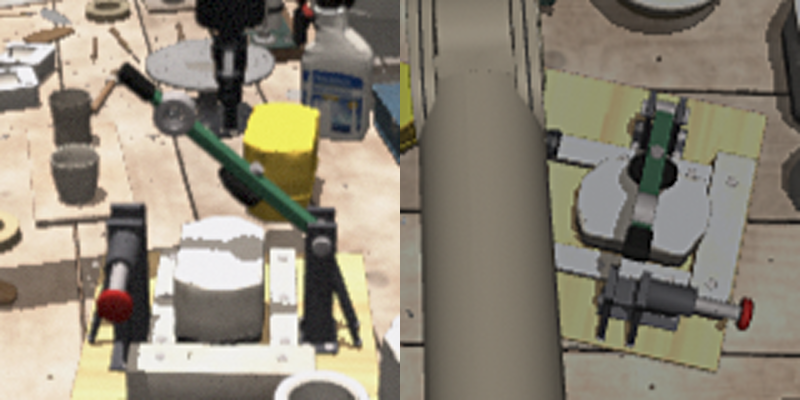

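The mould stands against the end stop: its right end is at px ~712 in the top crop and the stop edge at ~716. Next is the bar.

Call:
{"method": "step_arm", "body": {
  "delta_pos": [
    [0, 0, -0.92],
    [0, 0, -0.92],
    [0, 0, -0.92],
    [0, 0, -0.92],
    [0, 0, -0.92],
    [0, 0, -0.92],
    [0.4, -0.7, 0],
    [0.4, -0.7, 0]
  ],
  "turn": [0, 0, 0, 0, 0, 0, 0, 0],
  "grip": [1, 1, 1, 1, 1, 1, 1, 1]
}}

```text
t: 9.4
eef_pos: [604.5, 35.8, 352.0]
tcp_rot: [[-0.979, 0.202, 0.001], [0.202, 0.979, -0.0], [-0.001, -0.0, -1.0]]
contact_force: [0.4, -0.8, 0.2]
gripper_width: 0.1
grasp_force: 0.0
```

Call:
{"method": "step_arm", "body": {
  "delta_pos": [
    [0.4, -0.7, 0],
    [0.4, -0.7, 0],
    [0.4, -0.7, 0],
    [0.4, -0.7, 0],
    [0.4, -0.7, 0],
    [0, -0.2, 0],
    [0, 0, 0],
    [0, 0, 0]
  ],
  "turn": [0, 0, 0, 0, 0, 0, 0, 0],
  "grip": [1, 1, 1, 1, 1, 1, 1, 1]
}}

```text
t: 10.2
eef_pos: [523.8, -59.4, 351.6]
tcp_rot: [[-0.979, 0.202, -0.0], [0.202, 0.979, 0.0], [0.0, 0.0, -1.0]]
contact_force: [-0.2, 0.8, -0.0]
gripper_width: -0.2
grasp_force: 0.0
```

```bash
python3 - <<'E'
from fit import *
where()
for n in("side","top"):
    eyes.read_camera(n)
    print(n,[(d["score"],np.round(d["uv"])) for d in models.spot_point(n,"bar_tab")],[ (a,proj(n,clamp(P,tab(a))).round(1)) for a in(.65,.7,.75,.8)])
print(tab(.7),tab(.75))
cv2.imwrite("pics/s3.png",cv2.resize(eyes.read_camera("side")[120:300,220:400],(540,540),interpolation=2))
E
```

```text
t 10.2 clamp xyz [-83.    2.8 351.6] F clamp [-0.4  0.7 -0. ] w -0.2 toolx ang 0.002 q [-0.29, 0.07, 0.34, 1.53, -0.02, 1.55, 1.42]
side [(0.81, array([295., 181.]))] [(0.65, array([290.4, 186.4])), (0.7, array([293.5, 182.8])), (0.75, array([296.9, 179.4])), (0.8, array([300.5, 176.1]))]
top [] [(0.65, array([338.4, 265.8])), (0.7, array([339.3, 262.1])), (0.75, array([340.2, 258.1])), (0.8, array([341.2, 254. ]))]
(np.float64(-83.7898610431325), 0, np.float64(307.9254320906303)) (np.float64(-75.4197933050373), 0, np.float64(316.80752396224716))
```

View pics/s3.png

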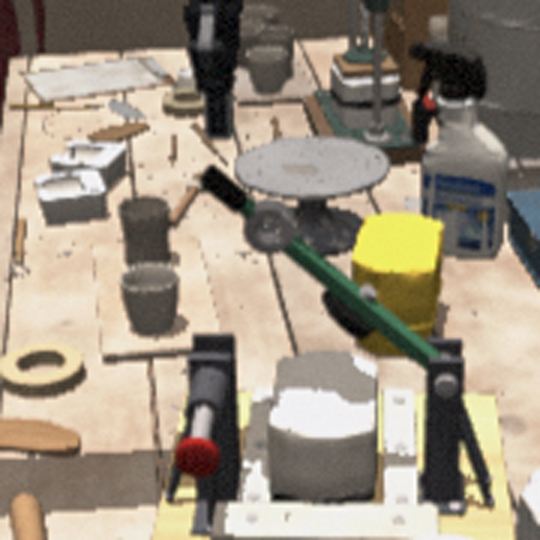

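Fingers (217,130) are right above the tab (222,185), and the angle is about 0.72. I'll press down along the arc.

Call:
{"method": "step_arm", "body": {
  "delta_pos": [
    [-0.2, -0.1, 0.7],
    [0, 0, 0.5],
    [0.31, 0, 0.38],
    [0.31, 0, 0.38],
    [0.22, 0, 0.34],
    [0.22, 0, 0.34],
    [0.19, 0, 0.36],
    [0.19, 0, 0.36]
  ],
  "turn": [0, 0, 0, 0, 0, 0, 0, 0],
  "grip": [1, 1, 1, 1, 1, 1, 1, 1]
}}

```text
t: 11.25
eef_pos: [486.4, -55.3, 250.8]
tcp_rot: [[-0.979, 0.202, 0.001], [0.202, 0.979, -0.0], [-0.001, -0.0, -1.0]]
contact_force: [1.0, -0.6, 0.2]
gripper_width: -0.1
grasp_force: 0.6
```

```bash
python3 - <<'E'
from fit import *
where()
E
```

```text
t 11.25 clamp xyz [-120.5   -0.9  250.8] F clamp [ 1.1 -0.4  0.2] w -0.1 toolx ang 0.002 q [-0.29, 0.01, 0.32, 1.8, -0.0, 1.34, 1.39]
```

Call:
{"method": "step_arm", "body": {
  "delta_pos": [
    [0.15, 0, 0.38],
    [0.15, 0, 0.38],
    [0.11, 0, 0.39],
    [0.11, 0, 0.39],
    [0, 0, 0],
    [0, 0, 0],
    [0, 0, 0],
    [0, 0, 0]
  ],
  "turn": [0, 0, 0, 0, 0, 0, 0, 0],
  "grip": [1, 1, 1, 1, 1, 1, 1, 1]
}}

```text
t: 12.05
eef_pos: [471.5, -52.3, 205.3]
tcp_rot: [[-0.979, 0.202, 0.001], [0.202, 0.979, 0.0], [-0.001, 0.0, -1.0]]
contact_force: [0.1, -0.1, 0.6]
gripper_width: 0.2
grasp_force: 0.0
```

```bash
python3 - <<'E'
from fit import *
where()
cv2.imwrite("pics/s4.png",cv2.resize(eyes.read_camera("side")[120:300,220:400],(540,540),interpolation=2))
E
```

```text
t 12.05 clamp xyz [-135.7   -1.   205.3] F clamp [ 0.1 -0.1  0.6] w 0.2 toolx ang 0.001 q [-0.3, 0.0, 0.31, 1.9, -0.0, 1.24, 1.38]
```

View pics/s4.png

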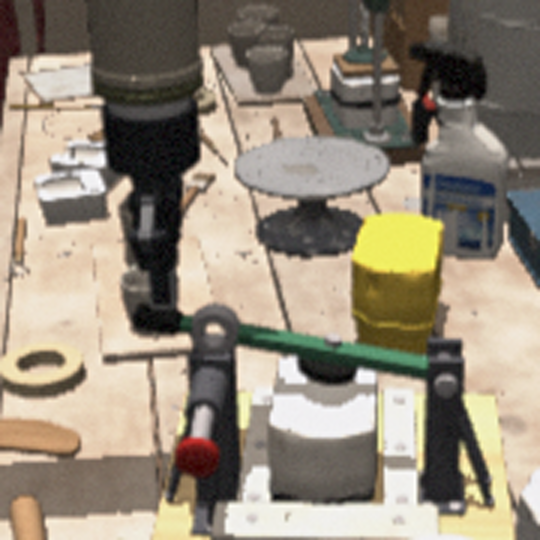

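The bar is following: it is nearly down, with the eye at (213,330) just above the fork. I'll continue.

Call:
{"method": "step_arm", "body": {
  "delta_pos": [
    [0.08, 0, 0.35],
    [0.08, 0, 0.35],
    [0.06, 0, 0.35],
    [0.04, 0, 0.3],
    [0.02, 0, 0.2],
    [0, 0, 0.1],
    [0, 0, 0.1],
    [0, 0, 0]
  ],
  "turn": [0, 0, 0, 0, 0, 0, 0, 0],
  "grip": [1, 1, 1, 1, 1, 1, 1, 1]
}}

```text
t: 12.9
eef_pos: [462.9, -50.6, 152.6]
tcp_rot: [[-0.979, 0.202, 0.0], [0.202, 0.979, 0.0], [-0.0, 0.0, -1.0]]
contact_force: [0.2, 0.7, 1.0]
gripper_width: -0.3
grasp_force: 0.1
```

```bash
python3 - <<'E'
from fit import *
where()
E
```

```text
t 12.9 clamp xyz [-144.4   -1.   152.6] F clamp [0.  0.7 1. ] w -0.3 toolx ang 0.001 q [-0.29, 0.03, 0.31, 1.98, -0.01, 1.13, 1.39]
```

Call:
{"method": "step_arm", "body": {
  "delta_pos": [
    [0, 0, 0.05],
    [0, 0, 0.05],
    [0, 0, 0.05],
    [0, 0, 0.05],
    [0, 0, 0],
    [0, 0, 0],
    [0, 0, 0],
    [0, 0, 0]
  ],
  "turn": [0, 0, 0, 0, 0, 0, 0, 0],
  "grip": [1, 1, 1, 1, 1, 1, 1, 1]
}}

```text
t: 13.7
eef_pos: [463.2, -50.6, 151.9]
tcp_rot: [[-0.979, 0.203, 0.001], [0.203, 0.979, 0.002], [-0.001, 0.003, -1.0]]
contact_force: [-31.4, 1.4, 67.7]
gripper_width: -0.1
grasp_force: 33.4
```

```bash
python3 - <<'E'
from fit import *
where()
E
```

```text
t 13.7 clamp xyz [-144.1   -1.   151.9] F clamp [-31.   -5.   67.7] w -0.1 toolx ang 0.001 q [-0.29, 0.04, 0.31, 1.98, -0.01, 1.12, 1.39]
```

The bar met a hard stop at z = 151.9, against 152 expected, so it is down. Next is the pin.

Call:
{"method": "step_arm", "body": {
  "delta_pos": [
    [0, 0, -0.5],
    [0, 0, -0.8],
    [0, 0, -0.8],
    [0, 0, -0.7],
    [0, -0.5, 0],
    [-0.2, -0.7, 0],
    [-0.3, -0.7, 0],
    [-0.3, -0.7, 0]
  ],
  "turn": [0, 0, 0, 0, 0, 0, 0, 0],
  "grip": [1, 1, 1, 1, 1, 1, 1, 1]
}}

```text
t: 14.5
eef_pos: [470.8, -132.7, 230.6]
tcp_rot: [[-0.979, 0.202, 0.001], [0.202, 0.979, 0.0], [-0.001, 0.0, -1.0]]
contact_force: [0.6, 0.8, -0.2]
gripper_width: -0.2
grasp_force: 0.0
```

Call:
{"method": "step_arm", "body": {
  "delta_pos": [
    [-0.3, -0.8, 0],
    [-0.3, -0.8, 0],
    [-0.15, -0.9, 0],
    [0, -0.9, 0],
    [0, 0, 0],
    [0, 0, 0],
    [0, 0, 0],
    [0, 0, 0]
  ],
  "turn": [0, 0, 0, 0, 0, 0, 0, 0],
  "grip": [1, 1, 1, 1, 1, 1, 1, 1]
}}

```text
t: 15.3
eef_pos: [472.4, -235.2, 230.3]
tcp_rot: [[-0.98, 0.201, 0.0], [0.201, 0.98, 0.0], [-0.0, 0.0, -1.0]]
contact_force: [-0.1, 0.3, -0.1]
gripper_width: -0.4
grasp_force: 0.0
```

```bash
python3 - <<'E'
from fit import *
where()
a=eyes.read_camera("side")[150:310,220:380];b=eyes.read_camera("top")[170:330,270:430]
cv2.imwrite("pics/both3.png",np.hstack([cv2.resize(a,(400,400),interpolation=2),cv2.resize(b,(400,400),interpolation=2)]))
for n in("side","top"): print(n,proj(n,clamp(P,(-98,-134,145))),proj(n,clamp(P,(-98,-72,145))))
E
```

```text
t 15.3 clamp xyz [ -97.6 -179.9  230.3] F clamp [-0.1  0.2 -0.1] w -0.4 toolx ang 0.003 q [-0.09, 0.11, 0.51, 1.74, -0.06, 1.3, 1.8]
side [283.87879023 271.50284056] [287.28588727 257.09218864]
top [382.52616887 288.55605495] [360.72573191 283.41631438]
```

View pics/both3.png

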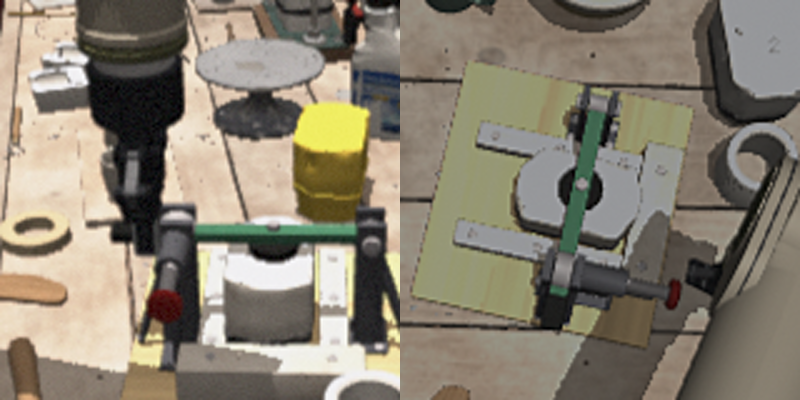

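Bar down, eye in the fork at (565,270) in the right crop, red head at (673,293) and fingertips at about (700,275). I'll check the lateral alignment by projecting the TCP.

```bash
python3 - <<'E'
from fit import *
e=np.array(telemetry.get_obs()["eef_pos"])
for n in("side","top"):
    print(n,"tcp",proj(n,e).round(1),"lowered",proj(n,e-[0,0,95]).round(1))
    im=eyes.read_camera(n).astype(int); m=(im[...,2]>im[...,1]*2)&(im[...,2]>im[...,0]*2)&(im[...,2]>70)
    m[:, :270]=0;m[:,400:]=0;m[:240]=0;m[320:]=0
    ys,xs=np.nonzero(m); print("red",xs.mean().round(1),ys.mean().round(1),xs.min(),xs.max(),ys.min(),ys.max(),len(xs),atz(n,(xs.mean(),ys.mean()),145).round(1))
    print(" pred head",proj(n,clamp(P,(-98,-128,145))).round(1))
cs=eyes.read_camera("side"); g=cv2.cvtColor(cs,cv2.COLOR_BGR2GRAY)[225:262,262:296]; print(g[::3].tolist())
E
```

```text
side tcp [278.9 250.3] lowered [281.5 286.8]
red 285.5 267.8 280 291 266 270 40 [ 486.1 -175.6  145. ]
 pred head [284.2 270. ]
top tcp [404.3 288.3] lowered [398.3 292.7]
red 379.7 286.8 379 380 285 288 6 [ 485.9 -182.3  145. ]
 pred head [380.4 288.1]
[[145, 81, 68, 70, 64, 52, 58, 87, 120, 121, 124, 126, 99, 64, 57, 58, 32, 27, 25, 11, 19, 18, 33, 127, 215, 225, 223, 224, 222, 223, 178, 191, 194, 188], [230, 156, 93, 42, 23, 23, 31, 47, 55, 54, 53, 54, 31, 27, 28, 27, 21, 1, 19, 13, 15, 48, 154, 226, 227, 226, 225, 224, 223, 227, 228, 198, 201, 198], [228, 223, 188, 164, 98, 38, 11, 11, 28, 27, 26, 29, 28, 27, 12, 9, 19, 21, 24, 23, 20, 13, 62, 146, 155, 157, 156, 149, 153, 156, 160, 161, 149, 143], [229, 231, 229, 231, 230, 189, 83, 24, 22, 12, 10, 20, 20, 6, 21, 18, 17, 13, 6, 9, 28, 23, 39, 37, 47, 80, 134, 141, 143, 142, 140, 115, 75, 49], [183, 168, 167, 160, 147, 145, 98, 34, 13, 12, 19, 23, 7, 16, 11, 17, 0, 12, 12, 19, 37, 43, 96, 153, 171, 181, 185, 189, 188, 187, 183, 181, 176, 164], [160, 156, 93, 47, 32, 37, 40, 37, 40, 39, 51, 51, 29, 13, 16, 15, 20, 23, 24, 56, 69, 5
[... 437 characters left out ...]
66, 83, 99, 104, 104, 105, 102, 97, 94, 87, 74, 68, 45], [213, 217, 219, 217, 217, 223, 224, 218, 143, 127, 205, 221, 173, 132, 120, 121, 125, 122, 127, 123, 100, 86, 91, 98, 93, 93, 92, 98, 90, 84, 79, 67, 50, 37], [212, 211, 214, 214, 214, 211, 214, 204, 122, 135, 194, 214, 215, 211, 205, 192, 187, 194, 201, 187, 94, 36, 33, 60, 86, 138, 146, 92, 52, 41, 50, 57, 39, 32], [210, 208, 208, 211, 213, 216, 216, 214, 181, 153, 146, 209, 212, 208, 207, 204, 206, 209, 230, 140, 54, 31, 51, 96, 106, 109, 104, 101, 104, 60, 39, 36, 24, 33], [210, 203, 204, 206, 210, 216, 217, 215, 191, 153, 104, 199, 211, 201, 203, 204, 206, 220, 234, 182, 86, 36, 85, 104, 107, 108, 101, 94, 61, 37, 35, 37, 34, 37]]
```

Call:
{"method": "step_arm", "body": {
  "delta_pos": [
    [-0.1, 0, 0.7],
    [0, 0, 0.9],
    [0, 0, 0.9],
    [0, 0, 0.8],
    [0, 0.3, 0],
    [0, 0.3, 0],
    [0, 0.2, 0],
    [0, 0.2, 0]
  ],
  "turn": [0, 0, 0, 0, 0, 0, 0, 0],
  "grip": [1, 1, 1, 1, 1, 1, 1, 1]
}}

```text
t: 16.35
eef_pos: [482.0, -206.7, 132.7]
tcp_rot: [[-0.98, 0.201, 0.002], [0.201, 0.98, -0.0], [-0.002, 0.0, -1.0]]
contact_force: [-0.6, -0.5, 0.3]
gripper_width: 0.1
grasp_force: 0.0
```

```bash
python3 - <<'E'
from fit import *
where()
E
```

```text
t 16.35 clamp xyz [ -93.9 -150.   132.7] F clamp [-0.5 -0.6  0.3] w 0.1 toolx ang 0.002 q [-0.11, 0.2, 0.48, 1.87, -0.1, 1.09, 1.78]
```

Call:
{"method": "step_arm", "body": {
  "delta_pos": [
    [0.05, 0.12, 0],
    [0, 0.12, 0],
    [0, 0.12, 0],
    [0, 0.12, 0],
    [0, 0.12, 0],
    [0, 0.12, 0],
    [0, 0.12, 0],
    [0, 0.12, 0]
  ],
  "turn": [0, 0, 0, 0, 0, 0, 0, 0],
  "grip": [1, 1, 1, 1, 1, 1, 1, 1]
}}

```text
t: 17.15
eef_pos: [485.5, -184.6, 133.6]
tcp_rot: [[-0.978, 0.207, 0.003], [0.207, 0.978, -0.006], [-0.005, -0.005, -1.0]]
contact_force: [-5.6, -18.8, 14.3]
gripper_width: 0.5
grasp_force: 9.8
```

```bash
python3 - <<'E'
from fit import *
where()
E
```

```text
t 17.15 clamp xyz [ -95.  -127.6  133.6] F clamp [ -1.6 -19.5  14.3] w 0.5 toolx ang -0.004 q [-0.15, 0.18, 0.47, 1.89, -0.09, 1.09, 1.71]
```

Call:
{"method": "step_arm", "body": {
  "delta_pos": [
    [0, 0.05, 0],
    [0, 0.05, 0],
    [0, 0, 0],
    [0, 0, 0],
    [0, 0, 0],
    [0, 0, 0],
    [0, 0, 0],
    [0, 0, 0]
  ],
  "turn": [0, 0, 0, 0, 0, 0, 0, 0],
  "grip": [1, 1, 1, 1, 1, 1, 1, 1]
}}

```text
t: 17.95
eef_pos: [486.2, -181.5, 133.8]
tcp_rot: [[-0.978, 0.207, 0.004], [0.207, 0.978, -0.006], [-0.005, -0.005, -1.0]]
contact_force: [-4.6, -17.3, 15.0]
gripper_width: 0.0
grasp_force: 9.0
```

```bash
python3 - <<'E'
from fit import *
where()
for n in("side","top"):
    im=eyes.read_camera(n)
    cv2.imwrite(f"pics/c{n}.png",cv2.resize(im[190:310,250:410],(800,600),interpolation=2))
E
```

```text
t 17.95 clamp xyz [ -94.9 -124.4  133.8] F clamp [ -1.  -17.9  15. ] w 0.0 toolx ang -0.004 q [-0.16, 0.18, 0.47, 1.89, -0.09, 1.09, 1.71]
```

Call:
{"method": "step_arm", "body": {
  "delta_pos": [
    [0, 0.08, 0],
    [0, 0.08, 0],
    [0, 0.08, 0],
    [0, 0.08, 0],
    [0, 0.08, 0],
    [0, 0.08, 0],
    [0, 0, 0],
    [0, 0, 0]
  ],
  "turn": [0, 0, 0, 0, 0, 0, 0, 0],
  "grip": [1, 1, 1, 1, 1, 1, 1, 1]
}}

```text
t: 18.85
eef_pos: [488.8, -161.5, 131.3]
tcp_rot: [[-0.979, 0.202, -0.0], [0.202, 0.979, 0.0], [0.0, 0.0, -1.0]]
contact_force: [-0.8, -0.6, 1.4]
gripper_width: 0.0
grasp_force: 0.6
```

```bash
python3 - <<'E'
from fit import *
where()
E
```

```text
t 18.85 clamp xyz [ -96.4 -104.3  131.3] F clamp [-0.7 -0.8  1.4] w 0.0 toolx ang 0.002 q [-0.18, 0.18, 0.45, 1.9, -0.09, 1.09, 1.67]
```

Call:
{"method": "step_arm", "body": {
  "delta_pos": [
    [0, 0.06, 0],
    [0, 0.06, 0],
    [0, 0.06, 0],
    [0, 0.06, 0],
    [0, 0.04, 0],
    [0, 0.04, 0],
    [0, 0, 0],
    [0, 0, 0]
  ],
  "turn": [0, 0, 0, 0, 0, 0, 0, 0],
  "grip": [1, 1, 1, 1, 1, 1, 1, 1]
}}

```text
t: 19.65
eef_pos: [489.8, -156.7, 131.4]
tcp_rot: [[-0.979, 0.206, -0.001], [0.206, 0.979, -0.005], [-0.0, -0.005, -1.0]]
contact_force: [-3.2, -16.0, 1.0]
gripper_width: -0.1
grasp_force: 8.4
```

```bash
python3 - <<'E'
from fit import *
where()
E
```

```text
t 19.65 clamp xyz [-96.5 -99.4 131.4] F clamp [  0.1 -16.3   1. ] w -0.1 toolx ang -0.002 q [-0.19, 0.17, 0.45, 1.9, -0.08, 1.09, 1.65]
```

Call:
{"method": "step_arm", "body": {
  "delta_pos": [
    [0, 0.05, 0],
    [0, 0.05, 0],
    [0, 0, 0],
    [0, 0, 0],
    [0, 0, 0],
    [0, 0, 0],
    [0, 0, 0],
    [0, 0, 0]
  ],
  "turn": [0, 0, 0, 0, 0, 0, 0, 0],
  "grip": [1, 1, 1, 1, 1, 1, 1, 1]
}}

```text
t: 20.45
eef_pos: [489.8, -156.5, 131.4]
tcp_rot: [[-0.978, 0.208, -0.001], [0.208, 0.978, -0.007], [-0.001, -0.008, -1.0]]
contact_force: [-4.8, -26.0, 0.0]
gripper_width: -0.3
grasp_force: 13.2
```

```bash
python3 - <<'E'
from fit import *
where()
E
```

```text
t 20.45 clamp xyz [-96.5 -99.2 131.4] F clamp [  0.6 -26.4   0. ] w -0.3 toolx ang -0.005 q [-0.19, 0.17, 0.45, 1.9, -0.08, 1.09, 1.65]
```

The pin is firmly seated: 0.2 mm of motion for 3 mm commanded. I'll retreat and check.

Call:
{"method": "step_arm", "body": {
  "delta_pos": [
    [0, -0.5, 0],
    [0, -0.8, 0],
    [0, -0.9, 0],
    [0, -0.9, 0],
    [0, -0.9, -0.6],
    [0, -0.9, -0.9],
    [0, -0.9, -0.9],
    [0, 0, 0]
  ],
  "turn": [0, 0, 0, 0, 0, 0, 0, 0],
  "grip": [1, 1, 1, 1, 1, 1, 1, 1]
}}

```text
t: 21.25
eef_pos: [456.1, -324.3, 206.9]
tcp_rot: [[-0.978, 0.207, 0.005], [0.207, 0.978, -0.003], [-0.005, -0.002, -1.0]]
contact_force: [0.6, -0.3, 1.0]
gripper_width: -0.4
grasp_force: 0.0
```

```bash
python3 - <<'E'
from fit import *
where()
a=eyes.read_camera("side")[150:310,220:380];b=eyes.read_camera("top")[180:320,260:400]
cv2.imwrite("pics/both4.png",np.hstack([cv2.resize(a,(400,400),interpolation=2),cv2.resize(b,(400,400),interpolation=2)]))
E
```

```text
t 21.25 clamp xyz [ -95.3 -270.4  206.9] F clamp [ 0.6 -0.2  1. ] w -0.4 toolx ang -0.003 q [0.04, 0.21, 0.57, 1.7, -0.12, 1.26, 2.0]
```

View pics/both4.png

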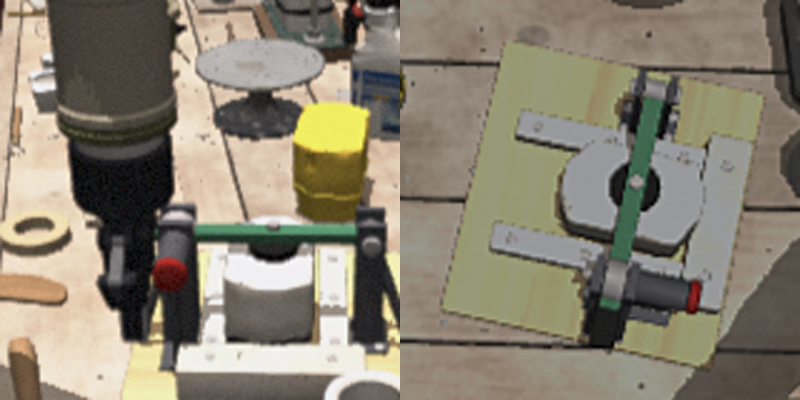

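The red head sits flush on the tube at (692,295), the bar is down, the mould is against the stop, and the arm is clear. I'm handing the job in.

```bash
python3 -c "
from workcell import workorder
print(workorder.finish_job())"
```

```text
the job is handed in; nothing more can be done
None
```

The mould is home against the stop, the bar is down with its eye in the fork, and the red-headed pin is pushed fully home; the cups were left untouched and the job was handed in at about 21 s.

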